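# Stop the run-out and lift a bushing with the tongs

### The job

The flanged bushing has to come off the machine's run-out shelf for inspection: first stop the feed by pressing the large key on the key station all the way down and letting it up, then press the small key next to it (the middle one) the same way, never the small key at the far end. Then pick up the spring tongs, close them on the flanged bushing and lift it, upright, about 10 cm above the shelf; the gripper must not touch the bushing itself, and the other parts and the oil bottle stay where they are. Finish while still holding the bushing up in the tongs: do not put it down or let go.

Things in the scene. Friction and masses are not known exactly. Their poses are not given: they have to be found in the camera images.
- station: Fixed cream key station, box 100 x 180 x 40 mm (x, y, z) lying on the table, with three upright grey spring keys in a row along its y axis: large key, middle small key, far small key. Origin: centre of its underside.
- key_stop_top (a point): Centre of the top face of the LARGE key (40 mm diameter), at station y = -53 mm, 58 mm above the table when up. It sits in a black round collar, 56 mm diameter, whose top is 6 mm below the key's top.
- key_ack_top (a point): Centre of the top face of the MIDDLE small key (24 mm diameter), at station y = +5 mm, 58 mm above the table when up; black collar 40 mm diameter, 6 mm lower.
- key_start_top (a point): Centre of the top face of the FAR small key (24 mm diameter), at station y = +58 mm, 58 mm high; it starts the feed and must not be pressed.
- key_stop (a joint): Travel of the large key in m: 0 up, 0.006 fully down. Spring: starts to move at 1.5 N, 5 N when fully down; comes back up by itself.
- key_ack (a joint): Travel of the middle small key in m: 0 up, 0.006 fully down; same spring.
- key_start (a joint): Travel of the far small key in m: 0 up; same spring; must stay up.
- tongs: Loose dark steel spring tongs, 235 mm long, 150 g, lying flat: rear pivot and two upright strip arms, 22 mm tall (z), 4 mm thick, that close horizontally. Origin: on the underside, midway between the arms at the grip point; x points to the jaws, y across the arms, z up. Pivot at x = -107 mm, rear end -127, jaw tips +108. The arms' straight grip stretch runs from x = -41 to +43 mm.
- tongs_grip (a point): Grip point of the tongs: midway between the arms, 11 mm above the underside, right above the origin; grip across y here, from above. Over the arms' outsides it measures 64 mm when free (jaw gap 68 mm) and 44 mm when the jaws are 30 mm apart: the jaw gap shrinks about 1.9 mm per mm squeezed off here. The tongs balance about here.
- tongs_jaw (a point): Centre of the space between the jaws, 91 mm ahead of the origin along the tongs' x, at mid height (11 mm above the underside). The jaws are flat plates 22 mm tall and 35 mm long around it (x = 73 to 108 mm).
- tongs_left (a joint): Angle of the left (+y) arm in rad: 0 sprung fully open, about 0.039 when the outsides at the grip are 56 mm apart, 0.095 with the jaws 30 mm apart, 0.15 shut; the right arm mirrors it. The spring pushes each pad outward with about 7 N at 0, 9 N at 0.039 and 11 N at 0.095.
- shelf: Fixed run-out shelf: cream channel with a black top, 90 x 260 x 30 mm (x, y, z), long side along its own y, standing on the table. Origin: centre of its underside; the top is at 30 mm. Three metal parts stand on it side by side, about 85 mm apart, in any order: the bushing, the pin and the collar.
- bushing: The flanged bushing to be lifted: loose bright aluminium part standing upright, 40 mm tall, round body of 30 mm diameter on a foot flange of 40 mm diameter and 6 mm thickness, 55 to 115 g. Origin: centre of its underside; z up.
- pin: Bystander: plain upright steel pin, 22 mm diameter, 55 mm tall. Origin: centre of its underside.
- collar: Bystander: flat steel ring, 44 mm outside diameter, 14 mm tall, with a 24 mm hole. Origin: centre of its underside.
- oiler: Bystander: white plastic oil bottle, 60 mm diameter, 150 mm tall, standing on the table. Origin: centre of its underside.
Things that resemble listed ones, but are neither listed nor needed, are in the scene too. Leave any orange look-alike of the tongs alone.

How it is judged:
By the outcome, as a careful person would: the job done as asked, in the order asked, and still so for the second after the job is handed in, while the arm keeps its last pose, push and grip.
It also fails if it takes over 59 s, if anything falls off the work surface, if the arm or the gripper's body presses on something with over 40 N, if the wrist force passes 120 N, or if a joint passes its speed limit or range.

### The arm

A 7-joint arm with a two-finger parallel gripper is mounted at the origin on the work surface. World frame = base frame: x ahead of the robot, y to its left, z up, the work surface at z = 0. Lengths are in mm, angles in rad, forces in N, time in s.
With the tool pointing down it reaches from about 350 to 900 mm from the base axis. Payload 19.9 kg.
Tool frame: the origin (TCP) lies midway between the tips of the shut fingers; the grasp point (between the pads) lies manip.grip_point_offset behind it (manip.grip_point_offset is the distance from the TCP to the grasp point, in mm); z points along the fingers, y is the line along which they close (so a half turn about z gives the same grasp; the last joint's range is limited). The gripper opens to 85 mm and grips with 20 to 120 N. Pads are 22 mm wide; open, the fingers measure 114 mm over their backs; the gripper's body (76 mm by 85 mm) begins 54 mm behind the grasp point. The pads swing forward as they close: fully open they stand 13 mm farther back than shut.
Start: joints at [1.248, 0.417, -0.01, 1.614, 0.005, 1.111, -0.053], TCP at [173.799, -600.329, 231.26] pointing down, gripper open.
Joint ranges: [-2.81, 2.81], [-0.39, 2.02], [-1.27, 1.25], [0.06, 2.57], [-1.19, 4.33], [0.19, 2], [-2.82, 2.82]. Speed limits (rad/s): [1.89, 1.89, 2.39, 2.39, 3.01, 3.01, 3.01].

### API

Orientations are given as a unit quaternion [x, y, z, w].
In Python, from station import manip gives the robot as it stands.
- The arm moves only by the tool step_arm, never from a script. Its argument "steps" is a list of rows, each a list of 7 numbers: the shift along the tool's x, y, z in mm, then the turn, a rotation vector about the tool's x, y, z in degrees, then the closure, from -1 (fully open) to 1 (shut). A call has 1 to 5 rows; each row shifts and turns the commanded pose from where the row before left it, along the tool's axes as they then stand; what a row does not reach is not made up. A row lasts 1/12 s, in which the tool goes at most 41.7 mm and 7.16 degrees, less where a joint would pass 70% of its speed; a pose out of reach is approached as far as the arm can. A call with a gripper value outside its range is refused whole. The fingers move at their own pace and stop on an object; "squeeze" is the grip in N (left out, the last holds). Time passes only in rows, so rows that do not move let the fingers close. It gives the time, the measured TCP pose, the force, the opening and the grip force at its end, in the units of the state.
- manip.read_state(): the state, without advancing time (a new reading comes with each control period).
- manip.get_image(name): name is "scene" or "top" or "wrist"; returns (picture, depth): 420x560x3 uint8, blue, green, red; 420x560 float32, mm along the optical axis (not along the pixel's ray), 0 where there is no reading.
- manip.calibration(name): a dict with "fovy" (degrees; the focal length in pixels is half the picture's height over the tangent of half this angle, whatever the lens; pixels are square), "cx", "cy" (the principal point, pixels), "R" (3x3) and "t" (3): a world point X has camera coordinates R X + t. Camera axes: x right, y down, z forward; pixel columns grow to the right and rows downward; lengths in mm; the calibration is good to about 2 mm. A picture is of the moment at which its call begins: read the wrist's pose just before it. calibration takes no time and is no camera call; for the wrist camera it gives the pose at the moment of the call.
- manip.sign_off(): hands the job in; it is judged then, once.
Trained networks look in the newest picture that a camera, given by its name, has taken for a name from the list of things; names that differ only in an ending like _2 or _b are one class to them, and where a whole thing is asked for, a point or a joint stands for the part that bears it (a point fixed in the world has none). Each returns a list of dicts, best first, with "score" (0 to 1); they miss things now and then, are a little off and sometimes report something else, mostly with a low value. They report only what shows in the picture. A call takes as long as a camera call. They do not tell look-alikes from the thing itself.
- manip.recognise(query, camera): "extent" ([centre column, centre row, width, height] in pixels, round what is visible of it).
- manip.regions_of(query, camera): "mask" (420x560 bool, what is visible of it) and "extent" ([centre column, centre row, width, height] in pixels, round what is visible of it).
The state is a dict: "time": time; "joint_positions": joint angles; "qd": joint speeds; "effort": joint torques, N m; "position": TCP position; "tool_rot": TCP orientation; "force": force on the tool from outside, world axes, zero at the start; "torque": the same for the moment, N m; "opening": finger opening in mm; "grip_force": force on a finger pad.
Only numpy, scipy, OpenCV 4.12 (cv2) and the standard library are available. Lean on these libraries where they do the work, as an engineer would, in place of code of your own. Each camera call takes 0.05 s, during which the arm holds its last target. There are 200 camera calls.

## Working session

There is one attempt and no reset: what is moved stays moved. The work goes in short steps, Python scripts to look and compute and a tool call to move; the robot and the scene stay as the last step left them, time stands still between calls to the robot, and variables do not carry over. Pictures are saved under pics/ and viewed, at most 10 in all, crops included, and the job is handed in when it is done.

Besides the shell and the picture viewer there is one more tool, called after ">>>" by a JSON object that holds its "fn" and its "kwargs". step_arm: Moves the arm, as the interface text tells. Its arguments: {"type":"object","properties":{"steps":{"type":"array"},"squeeze":{"type":"number"}},"required":["steps"]}

```bash
mkdir -p pics; cat > h.py <<'E'
import numpy as np, cv2
from station import manip
from scipy.spatial.transform import Rotation as Ro
def cal(n):
    c=manip.calibration(n); f=210/np.tan(np.radians(c["fovy"])/2)
    return f,c["cx"],c["cy"],np.array(c["R"]),np.array(c["t"])
def cloud(n,d):
    f,cx,cy,R,t=cal(n); v,u=np.mgrid[0:420,0:560]
    P=np.stack([(u-cx)/f*d,(v-cy)/f*d,d],-1)
    W=(P-t)@R; W[d<=0]=np.nan
    return W
def proj(n,X):
    f,cx,cy,R,t=cal(n); p=R@np.array(X,float)+t
    return cx+f*p[0]/p[2],cy+f*p[1]/p[2]
E
cat > a.py <<'E'
from h import *
s=manip.read_state(); print(s["time"],s["position"],s["tool_rot"],s["force"],s["opening"],getattr(manip,"grip_point_offset",None))
ims=[]
for n in ["scene","top"]:
    im,d=manip.get_image(n); np.savez(f"{n}.npz",im=im,d=d); cv2.imwrite(f"pics/{n}0.png",im)
    W=cloud(n,d)
    print(n,"cam",-cal(n)[3].T@cal(n)[4])
    for q in ["station","tongs","shelf","bushing","pin","collar","oiler","key_stop_top","key_ack_top","key_start_top"]:
        for r in manip.regions_of(q,n)[:3]:
            p=W[r["mask"]]; p=p[~np.isnan(p[:,0])]
            print(q,round(r["score"],2),np.round(r["extent"]),np.round(np.median(p,0)) if len(p) else None, np.round(np.percentile(p,[2,98],axis=0)).tolist() if len(p) else None)
E
python3 a.py
```

```text
0.0 [ 173.71294646 -600.0064873   230.64959564] [ 9.90087118e-01  1.40453197e-01 -1.38928394e-04 -6.15513341e-04] [ 0.38528248  0.42206708 -0.1752347 ] 85.28658500905087 18.700000000000003
scene cam [ 864.06882864 -700.07421581  800.33168282]
tongs 0.77 [229. 308.  97.  82.] [ 460. -201.   14.] [[345.0, -279.0, -2.0], [567.0, -179.0, 23.0]]
tongs 0.53 [261. 148.  26.  46.] [290. 223.  16.] [[239.0, 189.0, -2.0], [307.0, 370.0, 23.0]]
shelf 0.96 [350. 259.  88.  97.] [654. -20.  28.] [[595.0, -110.0, 5.0], [689.0, 145.0, 32.0]]
bushing 0.88 [352. 244.  17.  21.] [637.  11.  55.] [[619.0, 1.0, 30.0], [651.0, 33.0, 71.0]]
pin 0.8 [341. 268.   9.  29.] [643. -69.  68.] [[633.0, -73.0, 34.0], [651.0, -55.0, 86.0]]
collar 0.69 [340. 266.  10.  25.] [643. -69.  69.] [[632.0, -73.0, 34.0], [651.0, -55.0, 86.0]]
collar 0.59 [367. 227.  16.  17.] [634.  96.  41.] [[615.0, 78.0, 28.0], [653.0, 117.0, 45.0]]
collar 0.36 [235. 296.  83.  51.] [ 467. -188.   13.] [[369.0, -209.0, -2.0], [571.0, -176.0, 23.0]]
oiler 0.77 [325. 360.  38.  72.] [ 711. -288.   93.] [[681.0, -301.0, 8.0], [734.0, -262.
[... 923 characters left out ...]
 89.0]]
collar 0.76 [276. 149.  15.  18.] [629.  99.  44.] [[608.0, 80.0, 29.0], [654.0, 120.0, 49.0]]
collar 0.62 [392. 240.  39.  65.] [ 369. -194.   22.] [[340.0, -249.0, 11.0], [511.0, -177.0, 27.0]]
oiler 0.7 [424. 137.  35.  35.] [ 688. -261.   97.] [[671.0, -297.0, 6.0], [724.0, -241.0, 152.0]]
oiler 0.7 [205. 198.  17.  13.] [466. 253.  63.] [[449.0, 235.0, 59.0], [483.0, 271.0, 66.0]]
key_stop_top 0.58 [204. 198.  18.  10.] [466. 252.  63.] [[449.0, 235.0, 58.0], [483.0, 271.0, 66.0]]
key_ack_top 0.74 [187. 203.  81.  37.] [452. 301.  43.] [[402.0, 216.0, 15.0], [510.0, 390.0, 65.0]]
key_ack_top 0.61 [180. 200.   4.  15.] [456. 309.  63.] [[447.0, 299.0, 52.0], [469.0, 321.0, 66.0]]
```

```bash
python3 - <<'E'
import cv2
a=cv2.imread("pics/top0.png"); 
cv2.imwrite("pics/top1.png",cv2.resize(a[90:370,100:470],(793,600),interpolation=cv2.INTER_CUBIC))
b=cv2.imread("pics/scene0.png");cv2.imwrite("pics/scene1.png",cv2.resize(b[110:410,150:450],(600,600),interpolation=cv2.INTER_CUBIC))
E
```

```text
(no output)
```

View pics/top1.png

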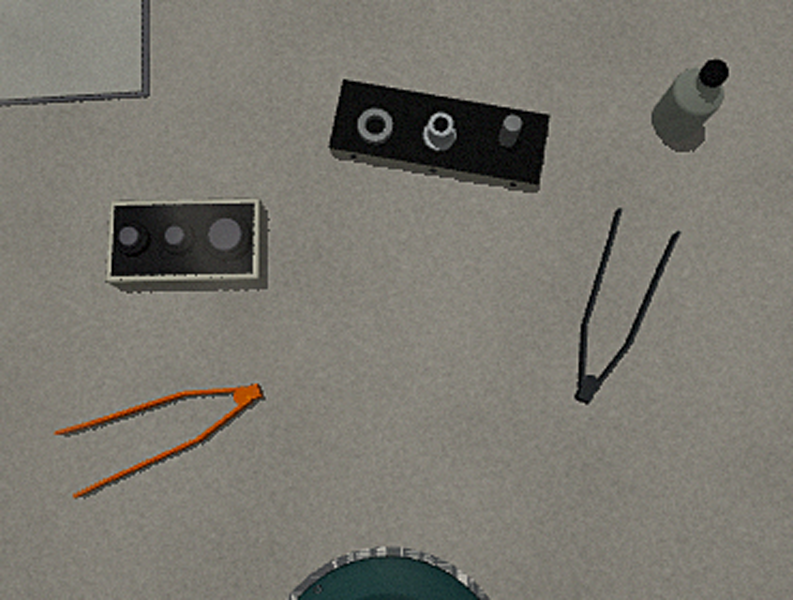

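View pics/scene1.png

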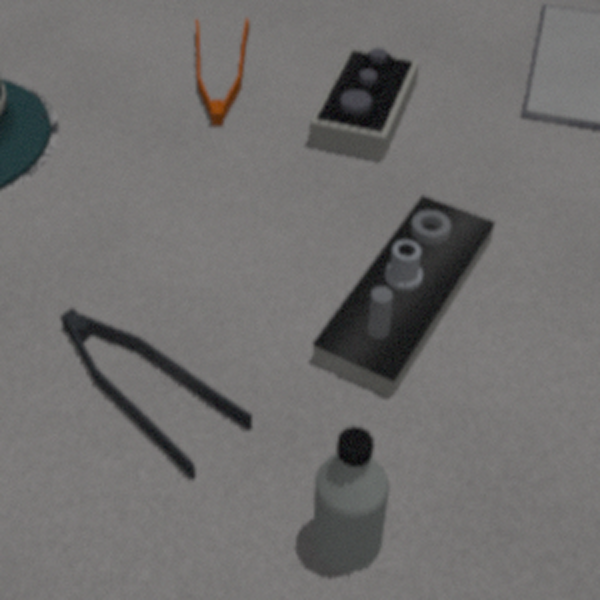

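The top picture shows the shelf with the collar, bushing (crop 440,130) and pin. It also shows the key station (180,240), with the large key on the right, and the dark tongs: pivot (587,387), tips (618,211) and (677,234). Next I compute positions using the known heights.

```bash
cat >> h.py <<'E'
def ray(n,u,v,z):
    f,cx,cy,R,t=cal(n); c=-R.T@t; d=R.T@np.array([(u-cx)/f,(v-cy)/f,1]); return c+d*(z-c[2])/d[2]
E
python3 - <<'E'
from h import *
for n in ["top","scene"]:
    z=np.load(n+".npz"); im,d=z["im"],z["d"]; W=cloud(n,d)
    manip.get_image(n)
    def cen(q,zz,lo,hi,pick=None):
        for r in manip.regions_of(q,n)[:2]:
            m=r["mask"]&(W[...,2]>lo)&(W[...,2]<hi)
            if m.sum()<5: continue
            v,u=np.nonzero(m); (a,b)=(u.min()+u.max())/2,(v.min()+v.max())/2
            print(n,q,round(r["score"],2),m.sum(),ray(n,a,b,zz).round(1),ray(n,u.mean(),v.mean(),zz).round(1))
    cen("key_stop_top",58,54,75);cen("key_ack_top",58,54,75);cen("key_start_top",58,54,75)
    cen("bushing",70,62,80);cen("pin",85,75,100);cen("collar",44,38,52)
    # dark tongs: dark pixels, low, in area
    x0,y0=(W[...,0]>300)&(W[...,0]<600),(W[...,1]>-320)&(W[...,1]<-140)
    m=x0&y0&(im.max(2)<70)&(W[...,2]>12)
    v,u=np.nonzero(m); P=np.array([ray(n,a,b,22) for a,b in zip(u,v)])[:,:2]
    # fit: label pts, PCA direction, ends
    hull=cv2.convexHull(P.astype(np.float32))
    ar,tri=cv2.minEnclosingTriangle(hull); print(n,len(P),tri.reshape(-1,2).round(1).tolist())
    ap=cv2.approxPolyDP(hull,6,True).reshape(-1,2); print(ap.round(1).tolist())
E
```

```text
top key_stop_top 0.61 200 [465.5 254.2  58. ] [466.4 253.8  58. ]
top key_start_top 0.46 58 [449.6 363.5  58. ] [449.8 362.8  58. ]
top bushing 0.61 115 [629.   21.7  70. ] [628.7  22.4  70. ]
top collar 0.47 159 [628.6 100.3  44. ] [628. 101.  44.]
top 469 [[575.0999755859375, -188.3000030517578], [542.0999755859375, -305.6000061035156], [275.79998779296875, -161.6999969482422]]
[[569.9000244140625, -207.0], [425.5, -175.0], [337.29998779296875, -175.1999969482422], [333.70001220703125, -185.39999389648438], [410.3999938964844, -234.39999389648438], [544.2999877929688, -279.0]]
scene key_stop_top 0.56 136 [471.5 250.7  58. ] [471.3 251.3  58. ]
scene key_stop_top 0.56 229 [463.4 293.3  58. ] [467.  281.7  58. ]
scene key_ack_top 0.58 43 [455.3 359.8  58. ] [455.5 359.7  58. ]
scene key_start_top 0.57 43 [455.3 359.8  58. ] [455.5 359.7  58. ]
scene bushing 0.74 144 [635.9  16.4  70. ] [635.5  16.6  70. ]
scene pin 0.63 95 [642.1 -67.8  85. ] [642.5 -67.5  85. ]
scene collar 0.71 152 [634.9  93.7  44. ] [634.8  93.7  44. ]
scene 746 [[579.5999755859375, -203.5], [549.9000244140625, -320.79998779296875], [275.3999938964844, -153.39999389648438]]
[[558.5, -286.79998779296875], [574.9000244140625, -208.8000030517578], [427.5, -178.5], [343.1000061035156, -180.10000610351562], [344.1000061035156, -195.3000030517578], [416.5, -239.5]]
```

>>> {"fn": "step_arm", "kwargs": {"steps": [[25.4,-23.9,2,0,0,0,1],[25.4,-23.9,2,0,0,0,1],[25.4,-23.9,2,0,0,0,1],[25.4,-23.9,2,0,0,0,1],[25.4,-23.9,2,0,0,0,1]]}}

```text
time: 2.22
position: [263.1, -448.7, 221.3]
tool_rot: [0.99, 0.14, -0.0, 0.0]
force: [0.8, -0.2, -1.1]
opening: 25.2
grip_force: 0.0
```

>>> {"fn": "step_arm", "kwargs": {"steps": [[25.4,-23.9,2,0,0,0,1],[25.4,-23.9,2,0,0,0,1],[25.4,-23.9,2,0,0,0,1],[25.4,-23.9,2,0,0,0,1],[25.4,-23.9,2,0,0,0,1]]}}

```text
time: 2.63
position: [351.9, -298.6, 211.4]
tool_rot: [0.99, 0.14, 0.0, 0.0]
force: [0.3, -0.3, 0.4]
opening: -0.0
grip_force: 0.0
```

>>> {"fn": "step_arm", "kwargs": {"steps": [[25.4,-23.9,2,0,0,0,1],[25.4,-23.9,2,0,0,0,1],[25.4,-23.9,2,0,0,0,1],[25.4,-23.9,2,0,0,0,1],[25.4,-23.9,2,0,0,0,1]]}}

```text
time: 3.05
position: [440.7, -148.5, 201.5]
tool_rot: [0.99, 0.14, 0.0, 0.0]
force: [0.5, -0.4, -0.6]
opening: 0.3
grip_force: 0.0
```

>>> {"fn": "step_arm", "kwargs": {"steps": [[11.6,-31.5,0,0,0,0,1],[11.6,-31.5,0,0,0,0,1],[11.6,-31.5,0,0,0,0,1],[11.6,-31.5,0,0,0,0,1],[11.6,-31.5,0,0,0,0,1]]}}

```text
time: 3.47
position: [451.9, 19.0, 201.6]
tool_rot: [0.99, 0.14, 0.0, 0.0]
force: [0.5, -0.9, 0.4]
opening: -0.0
grip_force: 0.0
```

>>> {"fn": "step_arm", "kwargs": {"steps": [[11.6,-31.5,0,0,0,0,1],[11.6,-31.5,0,0,0,0,1],[11.6,-31.5,0,0,0,0,1],[11.6,-31.5,0,0,0,0,1],[11.6,-31.5,0,0,0,0,1]]}}

```text
time: 3.88
position: [463.8, 186.4, 201.5]
tool_rot: [0.99, 0.14, 0.0, 0.0]
force: [1.8, 0.8, -0.4]
opening: 0.0
grip_force: 0.0
```

>>> {"fn": "step_arm", "kwargs": {"steps": [[11.6,-31.5,0,0,0,0,1],[11.6,-31.5,0,0,0,0,1],[0,0,0,0,0,0,1],[0,0,0,0,0,0,1]]}}

```text
time: 4.22
position: [468.2, 253.6, 201.1]
tool_rot: [0.99, 0.142, -0.0, -0.0]
force: [0.2, -0.5, 0.0]
opening: 0.2
grip_force: 0.0
```

```bash
cat > w.py <<'E'
from h import *
import sys
s=manip.read_state(); im,d=manip.get_image("wrist"); cv2.imwrite("pics/%s.png"%sys.argv[1],im); W=cloud("wrist",d); np.savez("wrist.npz",im=im,d=d,W=W)
f,cx,cy,R,t=cal("wrist")
print(s["time"],s["position"].round(1) if hasattr(s["position"],"round") else s["position"],"yaw",np.degrees(Ro.from_quat(s["tool_rot"]).as_matrix()[:,0]).round(1),s["force"],"cam",(-R.T@t).round(1),R[2].round(3),f)
for a in sys.argv[2:]:
    q,zz=a.split(":"); zz=float(zz)
    for r in manip.regions_of(q,"wrist")[:3]:
        m=r["mask"]&(abs(W[...,2]-zz)<4)
        if m.sum()<5: print(q,r["score"],"none",np.nanmedian(W[r["mask"]],0));continue
        v,u=np.nonzero(m); v1,v2=np.percentile(v,[1,99]);u1,u2=np.percentile(u,[1,99])
        print(q,round(r["score"],2),np.round(r["extent"]),m.sum(),"ray",ray("wrist",(u1+u2)/2,(v1+v2)/2,zz).round(1),"depth",np.nanmedian(W[m],0).round(1),np.ptp(W[m][:,:2],axis=0).round())
E
python3 w.py w1 key_stop_top:58 key_ack_top:58 key_start_top:58
```

```text
4.2167 [468.2 253.6 201.1] yaw [55.  16.1 -0. ] [ 0.24690586 -0.5252619   0.03841603] cam [540.6 271.6 342.7] [-0.284 -0.082 -0.955] 358.3419256105799
key_stop_top 0.56 [284. 190.  51.  49.] 1645 ray [469.3 249.2  58. ] depth [469.8 250.4  60.8] [39. 39.]
key_ack_top 0.59 [214. 180.  25.  30.] 645 ray [460.4 305.8  58. ] depth [460.7 306.7  60.7] [23. 23.]
key_start_top 0.85 [149. 174.  35.  31.] 658 ray [452.7 357.6  58. ] depth [452.9 358.4  60.6] [23. 22.]
```

>>> {"fn": "step_arm", "kwargs": {"steps": [[0,4,35,0,0,0,1],[0,0,35,0,0,0,1],[0,0,35,0,0,0,1],[0,0,30,0,0,0,1],[0,0,5,0,0,0,1]]}}

```text
time: 4.83
position: [468.2, 245.8, 57.5]
tool_rot: [0.99, 0.14, -0.002, 0.001]
force: [-2.0, -2.5, 3.4]
opening: 0.2
grip_force: 2.0
```

>>> {"fn": "step_arm", "kwargs": {"steps": [[0,0,2,0,0,0,1],[0,0,2,0,0,0,1],[0,0,2,0,0,0,1],[0,0,0,0,0,0,1]]}}

```text
time: 5.17
position: [470.7, 248.1, 56.6]
tool_rot: [0.99, 0.14, 0.001, -0.0]
force: [-0.6, -1.9, 4.8]
opening: 0.0
grip_force: 2.2
```

>>> {"fn": "step_arm", "kwargs": {"steps": [[0,0,2,0,0,0,1],[0,0,1,0,0,0,1],[0,0,0,0,0,0,1]]}}

```text
time: 5.42
position: [470.9, 248.2, 55.3]
tool_rot: [0.99, 0.14, 0.002, 0.0]
force: [-12.5, -11.0, 47.8]
opening: -0.2
grip_force: 23.7
```

>>> {"fn": "step_arm", "kwargs": {"steps": [[0,0,-10,0,0,0,1],[0,0,-20,0,0,0,1],[3.7,-28.5,0,0,0,0,1],[4,-28.5,0,0,0,0,1],[0,0,0,0,0,0,1]]}}

```text
time: 5.83
position: [460.5, 310.4, 84.2]
tool_rot: [0.99, 0.143, 0.001, -0.002]
force: [-1.3, 0.6, -0.4]
opening: 0.3
grip_force: 0.0
```

>>> {"fn": "step_arm", "kwargs": {"steps": [[0,0,0,0,0,0,1],[0,0,0,0,0,0,1]]}}

```text
time: 6.0
position: [461.6, 304.8, 82.8]
tool_rot: [0.99, 0.14, 0.0, -0.0]
force: [0.6, -0.7, 1.1]
opening: 0.6
grip_force: 0.0
```

```bash
python3 w.py w2 key_stop_top:58 key_ack_top:58 key_start_top:58
```

```text
6.0 [461.6 304.8  82.8] yaw [55.  15.9  0. ] [ 0.5777678  -0.72020671  1.09812059] cam [533.7 323.7 224.4] [-0.283 -0.082 -0.956] 358.3419256105799
key_stop_top 0.55 [384. 263.  82.  77.] 4396 ray [469.  251.4  58. ] depth [469.9 252.8  60.7] [39. 39.]
key_ack_top 0.66 [272. 244.  44.  41.] 1155 ray [462.  309.1  58. ] depth [463.8 311.1  60.5] [21. 23.]
key_start_top 0.7 [168. 237.  51.  53.] 1721 ray [451.9 360.2  58. ] depth [453.3 360.   60.6] [23. 23.]
```

>>> {"fn": "step_arm", "kwargs": {"steps": [[0,-3,10,0,0,0,1],[0,0,9,0,0,0,1],[0,0,3,0,0,0,1],[0,0,2,0,0,0,1],[0,0,0,0,0,0,1]]}}

```text
time: 6.62
position: [460.1, 307.5, 57.6]
tool_rot: [0.99, 0.14, -0.001, 0.0]
force: [-2.6, -1.2, 3.5]
opening: 0.0
grip_force: 1.9
```

>>> {"fn": "step_arm", "kwargs": {"steps": [[0,0,2,0,0,0,1],[0,0,0,0,0,0,1]]}}

```text
time: 6.78
position: [460.3, 307.7, 56.2]
tool_rot: [0.99, 0.14, -0.0, 0.0]
force: [-1.9, -2.2, 4.6]
opening: -0.2
grip_force: 2.4
```

>>> {"fn": "step_arm", "kwargs": {"steps": [[0,0,2,0,0,0,1],[0,0,0,0,0,0,1]]}}

```text
time: 6.95
position: [460.5, 307.8, 55.6]
tool_rot: [0.99, 0.14, 0.0, 0.0]
force: [-10.2, -9.1, 31.6]
opening: 0.2
grip_force: 15.6
```

>>> {"fn": "step_arm", "kwargs": {"steps": [[0,0,0.4,0,0,0,1],[0,0,0,0,0,0,1]]}}

```text
time: 7.12
position: [460.6, 307.8, 55.5]
tool_rot: [0.99, 0.14, 0.0, 0.0]
force: [-11.3, -9.6, 36.9]
opening: -0.0
grip_force: 18.4
```

>>> {"fn": "step_arm", "kwargs": {"steps": [[0,0,-10,0,0,0,1],[0,0,-30,0,0,0,1],[0,0,-35,0,0,0,1],[0,10,-35,0,0,0,1],[-5,25,-20,0,0,0,1]]}}

```text
time: 7.53
position: [465.5, 275.8, 187.5]
tool_rot: [0.99, 0.142, 0.002, -0.002]
force: [1.4, 0.1, 1.0]
opening: 0.0
grip_force: 0.0
```

>>> {"fn": "step_arm", "kwargs": {"steps": [[-9,31,0,0,0,0,1],[-9,31,0,0,0,0,1],[-9,31,0,0,0,0,1],[-9,31,0,0,0,0,1],[-9,31,0,0,0,0,1]]}}

```text
time: 7.95
position: [465.1, 109.8, 184.1]
tool_rot: [0.99, 0.14, 0.0, 0.0]
force: [0.0, -0.7, -0.5]
opening: 0.0
grip_force: 0.0
```

>>> {"fn": "step_arm", "kwargs": {"steps": [[-9,31,0,0,0,0,1],[-9,31,0,0,0,0,1],[-9,31,0,0,0,0,1],[-9,31,0,0,0,0,1],[-9,31,0,0,0,0,1]]}}

```text
time: 8.37
position: [465.0, -51.7, 184.1]
tool_rot: [0.99, 0.14, 0.0, 0.0]
force: [0.7, 0.4, 0.7]
opening: 0.1
grip_force: 0.0
```

>>> {"fn": "step_arm", "kwargs": {"steps": [[-9,31,0,0,0,0,-1],[-9,31,0,0,0,0,-1],[-9,31,0,0,0,0,-1],[-9,31,0,0,0,0,-1],[-9,31,0,0,0,0,-1]]}}

```text
time: 8.78
position: [464.8, -213.2, 184.0]
tool_rot: [0.99, 0.14, 0.0, 0.0]
force: [1.3, 0.5, 0.2]
opening: 60.8
grip_force: 0.0
```

>>> {"fn": "step_arm", "kwargs": {"steps": [[0,0,6,0,0,6.3,-1],[0,0,6,0,0,6.3,-1],[0,0,6,0,0,6.3,-1],[0,0,6,0,0,6.3,-1],[0,0,6,0,0,6.3,-1]]}}

```text
time: 9.2
position: [465.1, -211.6, 153.7]
tool_rot: [0.991, -0.136, 0.0, 0.0]
force: [0.6, -0.0, -0.1]
opening: 85.5
grip_force: 0.0
```

>>> {"fn": "step_arm", "kwargs": {"steps": [[0,0,0,0,0,0,-1],[0,0,0,0,0,0,-1],[0,0,0,0,0,0,-1]]}}

```text
time: 9.45
position: [465.3, -211.5, 154.2]
tool_rot: [0.991, -0.132, 0.0, 0.0]
force: [-0.4, 1.3, -0.7]
opening: 85.3
grip_force: 0.0
```

```bash
python3 w.py w3 tongs:22
```

```text
9.45 [ 465.3 -211.5  154.2] yaw [ 55.3 -14.9   0. ] [-0.38430812  1.25434334 -0.67565969] cam [ 537.6 -232.7  296. ] [-0.285  0.077 -0.956] 358.3419256105799
tongs 0.89 [294. 193. 108. 278.] 3428 ray [ 462.6 -219.8   22. ] depth [ 453.9 -204.1   21. ] [235. 105.]
```

View pics/w3.png

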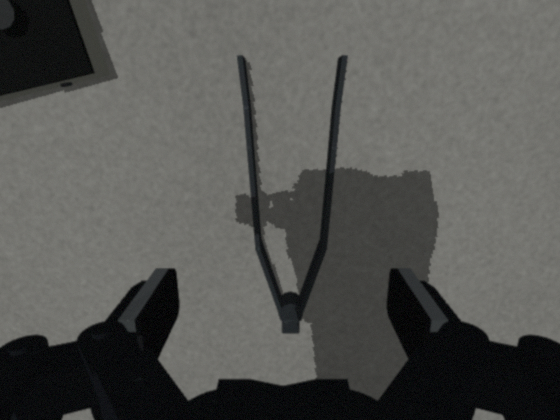

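The wrist picture shows the dark tongs between the open fingers: tips (241,57) and (343,57), rear end (290,332), shelf edge at top left.

```bash
python3 - <<'E'
from h import *
P={k:ray("wrist",u,v,22)[:2] for k,(u,v) in dict(tl=(241,58),tr=(343,58),rear=(290,331),bl=(258,243),br=(323,243)).items()}
for k in P: print(k,P[k].round(1))
W=np.load("wrist.npz")["W"]; m=manip.regions_of("tongs","wrist")[0]["mask"]&(W[...,2]>15)
p=W[m][:,:2]; z=W[m][:,2]; print(np.percentile(z,[10,50,90]))
mid=(P["tl"]+P["tr"])/2; ax=mid-P["rear"]; L=np.linalg.norm(ax); ax/=L; print("L",L,"yaw",np.degrees(np.arctan2(ax[1],ax[0])))
yx=np.array([-ax[1],ax[0]]); q=np.c_[(p-P["rear"])@ax-127,(p-P["rear"])@yx]
print(np.percentile(q[:,0],[0.3,99.7]))
xs,ys=[],[]
for a in range(-30,101,10):
    s=q[abs(q[:,0]-a)<4,1]; lo,hi=np.percentile(s,[1,99]); xs.append(a);ys.append((lo+hi)/2); print(a,lo.round(1),hi.round(1),(hi-lo).round(1),((lo+hi)/2).round(1))
print("grip",P["rear"]+127*ax, "corr slope deg",np.degrees(np.polyfit(xs,ys,1)[0]))
for c in range(0,1):print(P["rear"]+127*ax+yx*np.polyval(np.polyfit(xs,ys,1),0))
E
```

```text
tl [ 568.9 -210.7]
tr [ 549.9 -280.6]
rear [ 339.7 -185.9]
bl [ 429.2 -182.3]
br [ 415.2 -234.2]
[18.71572231 20.9302664  21.88007722]
L 227.7557922304546 yaw -15.203615437715037
[-128.31048308  102.25085518]
-30 -30.7 30.9 61.6 0.1
-20 -31.1 31.5 62.5 0.2
-10 -31.6 32.1 63.8 0.3
0 -32.4 32.6 65.0 0.1
10 -32.9 33.2 66.1 0.2
20 -33.4 33.7 67.1 0.2
30 -33.8 34.1 67.9 0.2
40 -34.5 34.7 69.2 0.1
50 -35.0 35.2 70.3 0.1
60 -35.4 35.7 71.1 0.1
70 -36.3 36.7 73.0 0.2
80 -37.0 37.9 74.9 0.4
90 -38.0 38.4 76.4 0.2
100 -38.9 39.4 78.3 0.3
grip [ 462.20539921 -219.22755582] corr slope deg 0.031854773018783984
[ 462.2482011 -219.070058 ]
```

>>> {"fn": "step_arm", "kwargs": {"steps": [[-2.8,8,30,0,0,0,-1],[0,0,35,0,0,0,-1],[0,0,35,0,0,0,-1],[0,0,30,0,0,0,-1],[0,0,12,0,0,0,-1]]}}

```text
time: 10.02
position: [458.6, -217.8, 8.7]
tool_rot: [0.991, -0.133, -0.002, -0.001]
force: [-1.2, 0.4, -0.7]
opening: 85.4
grip_force: 0.0
```

>>> {"fn": "step_arm", "kwargs": {"steps": [[0,0,8,0,0,0,-1],[0,0,5,0,0,0,-1],[0,0,0,0,0,0,-1],[0,0,0,0,0,0,-1]]}}

```text
time: 10.35
position: [461.0, -218.8, 0.0]
tool_rot: [0.991, -0.133, 0.001, 0.0]
force: [0.7, -1.1, 0.7]
opening: 85.5
grip_force: 0.0
```

```bash
python3 w.py w4
```

```text
10.35 [ 461.  -218.8    0. ] yaw [ 55.3 -15.2   0.1] [ 0.66850082 -1.08606905  0.72399957] cam [ 533.1 -240.1  142. ] [-0.283  0.077 -0.956] 358.3419256105799
```

View pics/w4.png

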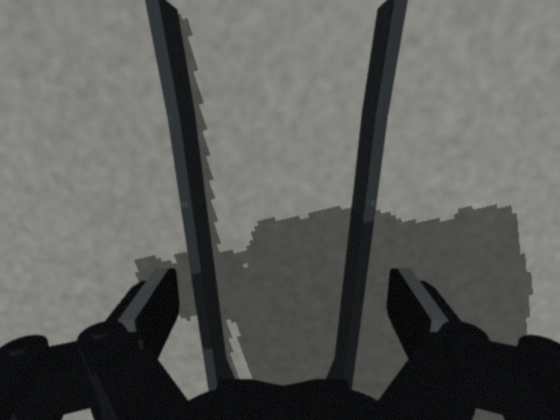

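The tongs arms lie between the open pads, at columns about 200 and 360 against pads at 178 and 388. I'll close partway.

>>> {"fn": "step_arm", "kwargs": {"steps": [[0,0,0,0,0,0,-0.32],[0,0,0,0,0,0,-0.32],[0,0,0,0,0,0,-0.32],[0,0,0,0,0,0,-0.32],[0,0,0,0,0,0,-0.32]], "squeeze": 30}}

```text
time: 10.82
position: [461.2, -218.9, 0.1]
tool_rot: [0.991, -0.134, 0.001, 0.0]
force: [-1.1, 0.4, 13.2]
opening: 56.2
grip_force: 12.0
```

>>> {"fn": "step_arm", "kwargs": {"steps": [[0,0,0,0,0,0,-0.32],[0,0,0,0,0,0,-0.32]]}}

```text
time: 10.98
position: [461.2, -218.9, 0.1]
tool_rot: [0.991, -0.134, 0.001, 0.0]
force: [-1.5, 1.2, 13.6]
opening: 56.5
grip_force: 12.0
```

>>> {"fn": "step_arm", "kwargs": {"steps": [[0,0,-3,0,0,0,-0.32],[0,0,-6,0,0,0,-0.32],[0,0,-10,0,0,0,-0.32],[0,0,-10,0,0,0,-0.32],[0,0,0,0,0,0,-0.32]]}}

```text
time: 11.4
position: [461.2, -218.9, 30.2]
tool_rot: [0.991, -0.134, 0.001, 0.0]
force: [0.8, -0.1, -0.7]
opening: 56.3
grip_force: 7.9
```

```bash
python3 w.py w5 tongs:45; python3 -c "
from h import *
im,d=manip.get_image('scene');a=im[230:400,130:330];b=cv2.imread('pics/w5.png');a=cv2.resize(a,None,fx=2,fy=2);b=cv2.resize(b,(400,300))
c=np.zeros((340,800,3),np.uint8);c[:340,:400]=a;c[:300,400:]=b;cv2.imwrite('pics/c5.png',c)"
```

```text
11.4 [ 461.2 -218.9   30.2] yaw [ 55.3 -15.2   0.2] [ 0.80518146 -0.07249708 -0.71709268] cam [ 533.  -240.1  171.1] [-0.283  0.077 -0.956] 358.3419256105799
tongs 0.86 [285. 189. 209. 378.] 3600 ray [ 501.2 -231.6   45. ] depth [ 504.6 -231.9   45.4] [157.  91.]
```

View pics/c5.png

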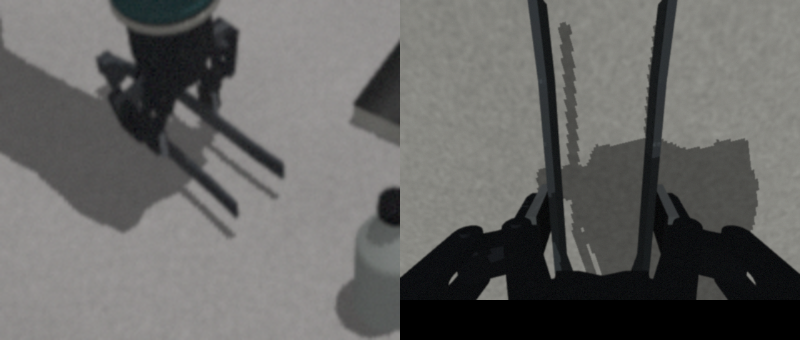

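The tongs are lifted and hang clear of the table between the pads. Now I carry them in front of the bushing.

>>> {"fn": "step_arm", "kwargs": {"steps": [[0,0,-15,0,0,0,-0.32],[0,0,-25,0,0,0,-0.32],[0,0,-25,0,0,0,-0.32],[-4,-14,-20,0,0,0,-0.32],[-7,-26,-10,0,0,0,-0.32]]}}

```text
time: 11.97
position: [460.6, -179.1, 124.7]
tool_rot: [0.991, -0.136, 0.001, 0.001]
force: [0.9, -1.1, -0.6]
opening: 56.4
grip_force: 7.9
```

>>> {"fn": "step_arm", "kwargs": {"steps": [[-7,-27,0,0,0,0,-0.32],[-7,-27,0,0,0,0,-0.32],[-7,-27,0,0,0,0,-0.32],[-7,-27,0,0,0,0,-0.32],[-7,-27,0,0,0,0,-0.32]]}}

```text
time: 12.38
position: [461.8, -36.2, 122.6]
tool_rot: [0.991, -0.134, -0.0, -0.0]
force: [1.8, -0.8, -0.9]
opening: 56.4
grip_force: 7.9
```

>>> {"fn": "step_arm", "kwargs": {"steps": [[-7,-27,0,0,0,-3,-0.32],[-4,-16,0,0,0,-4,-0.32],[0,0,0,0,0,-5,-0.32],[0,0,0,0,0,-5,-0.32],[0,0,0,0,0,-2,-0.32]]}}

```text
time: 12.8
position: [461.8, 7.2, 122.5]
tool_rot: [0.999, 0.035, -0.0, -0.0]
force: [0.5, 0.7, -2.4]
opening: 56.2
grip_force: 7.9
```

>>> {"fn": "step_arm", "kwargs": {"steps": [[0,0,0,0,0,0,-0.32],[0,0,0,0,0,0,-0.32],[0,0,0,0,0,0,-0.32]]}}

```text
time: 13.05
position: [462.0, 6.8, 122.7]
tool_rot: [1.0, 0.031, -0.0, -0.0]
force: [0.1, 0.2, -2.2]
opening: 56.4
grip_force: 7.9
```

```bash
python3 w.py w6 bushing:70 pin:85 collar:44 ; python3 - <<'E'
from h import *
W=np.load("wrist.npz")["W"]; s=manip.read_state(); p0=np.array(s["position"]); R=Ro.from_quat(s["tool_rot"]).as_matrix(); ax=R[:,0]
L=(W-p0)@R; L[...,2]*=-1  # tool coords, z up rel TCP
yl=-L[...,1]
for a in range(10,120,10):
    m=(abs(L[...,0]-a)<4)&(abs(yl)<50)&(L[...,2]>-25)&(L[...,2]<45)
    if m.sum()<5: continue
    zz=L[...,2][m]; y=yl[m]; top=zz>np.percentile(zz,90)-6
    g=y[top]; print(a,"top",np.percentile(zz,90).round(1),"y",g.min().round(1),g[g<0].max().round(1) if (g<0).any() else None,g[g>0].min().round(1) if (g>0).any() else None,g.max().round(1))
E
```

```text
13.05 [462.    6.8 122.7] yaw [57.2  3.5 -0. ] [ 0.07067997  0.17453215 -2.23995697] cam [537.   10.  264.4] [-0.295 -0.018 -0.955] 358.3419256105799
pin 0.68 none [508.33990485  34.27227537 142.63244252]
10 top 40.8 y -47.8 -29.4 26.3 45.0
20 top 21.3 y -30.4 -25.9 22.8 27.3
30 top 21.2 y -30.8 -26.2 23.1 27.5
40 top 21.3 y -30.7 -26.3 23.0 27.8
50 top 21.5 y -30.8 -26.5 23.2 27.6
60 top 21.4 y -31.3 -26.7 23.4 27.9
70 top 21.4 y -31.5 -26.7 23.5 28.1
80 top 21.6 y -32.1 -27.3 24.0 28.8
90 top 21.7 y -32.8 -27.9 24.4 29.5
100 top 21.6 y -33.2 -28.4 25.1 29.8
```

View pics/w6.png

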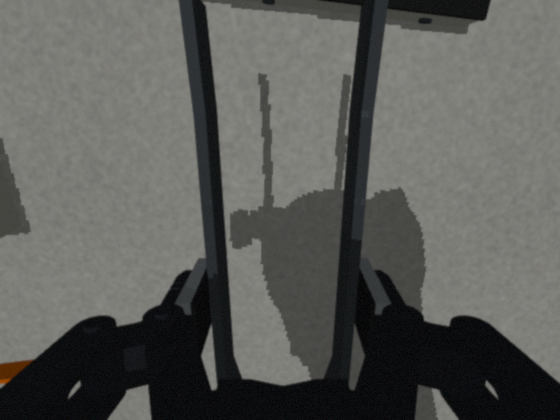

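The tongs are held level (top edge 21.5 mm above the TCP, jaw gap about 52 mm), but the bushing is still out of view. I move forward above it.

>>> {"fn": "step_arm", "kwargs": {"steps": [[15,0,0,0,0,0,-0.32],[25,0,0,0,0,0,-0.32],[20,0,0,0,0,0,-0.32],[10,0,0,0,0,0,-0.32],[0,0,0,0,0,0,-0.32]]}}

```text
time: 13.67
position: [533.3, 11.6, 122.7]
tool_rot: [0.999, 0.032, 0.0, -0.0]
force: [-1.6, 0.6, -0.8]
opening: 56.5
grip_force: 7.9
```

>>> {"fn": "step_arm", "kwargs": {"steps": [[0,0,0,0,0,0,-0.32],[0,0,0,0,0,0,-0.32]]}}

```text
time: 13.83
position: [530.9, 11.2, 122.7]
tool_rot: [0.999, 0.032, -0.001, 0.0]
force: [-0.3, -0.2, -0.9]
opening: 56.5
grip_force: 7.9
```

```bash
python3 w.py w7 bushing:70 pin:85 collar:44 ; python3 - <<'E'
from h import *
z=np.load("wrist.npz");W=z["W"]
s=manip.read_state(); p0=np.array(s["position"]); R=Ro.from_quat(s["tool_rot"]).as_matrix()
for name,lo,hi in [("top",64,80),("flange",32,42)]:
    m=(W[...,2]>lo)&(W[...,2]<hi)&(abs(W[...,0]-633)<40)&(abs(W[...,1]-18)<35)&(z["im"].max(2)>60)
    p=W[m]; print(name,m.sum(), np.percentile(p,[1,50,99],axis=0).round(1).tolist() if m.sum()>3 else "")
E
```

```text
13.8333 [530.9  11.2 122.7] yaw [57.2  3.6 -0.1] [-0.27239919 -0.21318357 -0.92787694] cam [605.9  14.6 264.4] [-0.295 -0.019 -0.955] 358.3419256105799
bushing 0.76 [275.  45.  67.  72.] 3020 ray [631.5  20.2  70. ] depth [631.5  20.1  69.4] [30. 30.]
pin 0.86 [437.  33.  77.  56.] 1934 ray [638.1 -61.9  85. ] depth [638.  -62.   84.1] [21. 22.]
collar 0.75 [139.  39.  85.  77.] 3426 ray [630.9  98.   44. ] depth [631.3  98.2  43. ] [41. 44.]
collar 0.33 [275.  46.  63.  76.] 28 ray [620.7  17.5  44. ] depth [617.4  17.6  44.2] [ 8. 22.]
top 2063 [[617.0, 6.1, 67.5], [631.9, 20.2, 69.2], [645.3, 34.1, 70.9]]
flange 882 [[612.0, 0.8, 33.7], [619.9, 16.1, 35.2], [642.7, 39.5, 39.0]]
```

View pics/w7.png

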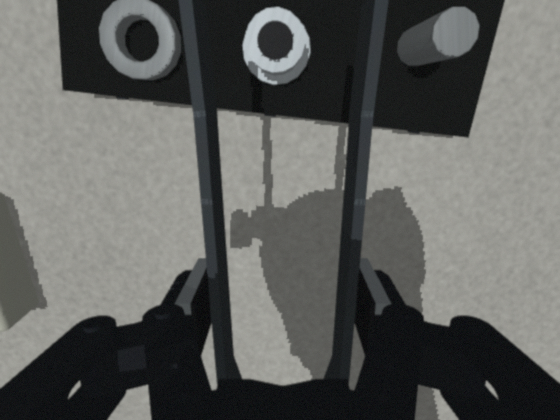

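The bushing sits between the jaws in plan, with its top at (275,45), collar to the left and pin to the right. I centre and descend.

>>> {"fn": "step_arm", "kwargs": {"steps": [[5,-2.5,0,0,0,0,-0.32],[4.8,-2,5,0,0,0,-0.32],[0,0,8,0,0,0,-0.32],[0,0,10,0,0,0,-0.32],[0,0,7,0,0,0,-0.32]]}}

```text
time: 14.45
position: [540.9, 16.4, 91.2]
tool_rot: [0.999, 0.032, -0.001, -0.0]
force: [0.3, 1.3, -1.4]
opening: 56.2
grip_force: 7.9
```

>>> {"fn": "step_arm", "kwargs": {"steps": [[0,0,0,0,0,0,-0.32],[0,0,0,0,0,0,-0.32]]}}

```text
time: 14.62
position: [541.0, 16.4, 92.1]
tool_rot: [0.999, 0.032, -0.001, -0.0]
force: [0.3, -0.4, -1.4]
opening: 56.5
grip_force: 7.9
```

```bash
python3 w.py w8 bushing:70; python3 - <<'E'
from h import *
W=np.load("wrist.npz")["W"]; s=manip.read_state(); p0=np.array(s["position"]); R=Ro.from_quat(s["tool_rot"]).as_matrix()
L=(W-p0)@R; L[...,2]*=-1; yl=-L[...,1]
for a in (30,60,80):
    m=(abs(L[...,0]-a)<4)&(abs(yl)<45)&(L[...,2]>18)&(L[...,2]<25)
    g=yl[m]; print(a,m.sum(),g.min().round(1),g[g<0].max().round(1),g[g>0].min().round(1),g.max().round(1))
E
```

```text
14.6167 [541.   16.4  92.1] yaw [57.2  3.7 -0.1] [ 0.2725199  -0.42080341 -1.399525  ] cam [616.3  19.7 234.3] [-0.295 -0.019 -0.955] 358.3419256105799
bushing 0.59 [283.  61.  76.  84.] 4080 ray [632.3  20.   70. ] depth [631.9  20.2  69.8] [30. 30.]
30 524 -30.4 -26.0 23.2 27.6
60 648 -30.9 -26.4 23.6 28.0
80 756 -32.1 -27.2 24.3 28.9
```

View pics/w8.png

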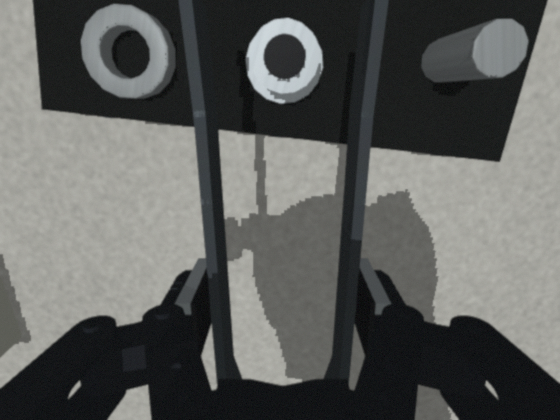

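The bushing is centred between the jaws at (285,60). I descend and close.

>>> {"fn": "step_arm", "kwargs": {"steps": [[0,0,10,0,0,0,-0.32],[0,0,13,0,0,0,-0.32],[0,0,13,0,0,0,-0.32],[0,0,10,0,0,0,-0.32],[0,0,0,0,0,0,-0.32]]}}

```text
time: 15.13
position: [540.3, 16.4, 44.6]
tool_rot: [0.999, 0.032, -0.002, -0.0]
force: [-0.7, 0.6, -1.7]
opening: 56.4
grip_force: 7.9
```

>>> {"fn": "step_arm", "kwargs": {"steps": [[0,0,0,0,0,0,-0.25],[0,0,0,0,0,0,-0.18],[0,0,0,0,0,0,-0.12],[0,0,0,0,0,0,-0.06],[0,0,0,0,0,0,-0.03]], "squeeze": 50}}

```text
time: 15.55
position: [541.7, 16.4, 47.3]
tool_rot: [0.999, 0.032, 0.0, 0.0]
force: [0.0, -0.0, -1.3]
opening: 44.3
grip_force: 12.1
```

>>> {"fn": "step_arm", "kwargs": {"steps": [[0,0,0,0,0,0,0.0],[0,0,0,0,0,0,0.05],[0,0,0,0,0,0,0.1],[0,0,0,0,0,0,0.2],[0,0,0,0,0,0,0.2]]}}

```text
time: 15.97
position: [541.6, 16.4, 46.9]
tool_rot: [0.999, 0.032, 0.0, -0.0]
force: [0.0, -0.3, -0.0]
opening: 42.7
grip_force: 50.9
```

>>> {"fn": "step_arm", "kwargs": {"steps": [[0,0,0,0,0,0,0.2],[0,0,0,0,0,0,0.2]]}}

```text
time: 16.13
position: [541.5, 16.4, 46.9]
tool_rot: [0.999, 0.032, 0.0, -0.0]
force: [0.6, -1.4, 0.4]
opening: 42.3
grip_force: 50.9
```

>>> {"fn": "step_arm", "kwargs": {"steps": [[0,0,-2,0,0,0,0.2],[0,0,-4,0,0,0,0.2],[0,0,-6,0,0,0,0.2],[0,0,-8,0,0,0,0.2],[0,0,-10,0,0,0,0.2]]}}

```text
time: 16.55
position: [541.3, 16.4, 77.6]
tool_rot: [0.999, 0.032, -0.0, -0.0]
force: [-0.2, -0.1, -1.4]
opening: 42.4
grip_force: 50.9
```

>>> {"fn": "step_arm", "kwargs": {"steps": [[0,0,-12,0,0,0,0.2],[0,0,-12,0,0,0,0.2],[0,0,-12,0,0,0,0.2],[0,0,-12,0,0,0,0.2],[0,0,-10,0,0,0,0.2]]}}

```text
time: 16.97
position: [541.7, 16.4, 136.6]
tool_rot: [0.999, 0.032, 0.0, 0.0]
force: [0.4, 0.2, -2.0]
opening: 42.5
grip_force: 50.9
```

>>> {"fn": "step_arm", "kwargs": {"steps": [[0,0,-7,0,0,0,0.2],[0,0,-4,0,0,0,0.2],[0,0,-1,0,0,0,0.2],[0,0,0,0,0,0,0.2],[0,0,0,0,0,0,0.2]]}}

```text
time: 17.38
position: [541.2, 16.4, 146.4]
tool_rot: [0.999, 0.032, -0.0, -0.0]
force: [0.1, 0.5, -2.6]
opening: 42.3
grip_force: 50.9
```

>>> {"fn": "step_arm", "kwargs": {"steps": [[0,0,0,0,0,0,0.2],[0,0,0,0,0,0,0.2],[0,0,0,0,0,0,0.2],[0,0,0,0,0,0,0.2]]}}

```text
time: 17.72
position: [541.4, 16.4, 146.7]
tool_rot: [0.999, 0.032, -0.0, -0.0]
force: [0.5, 0.3, -3.0]
opening: 42.5
grip_force: 50.9
```

```bash
python3 w.py w9 bushing:170; python3 - <<'E'
from h import *
im,d=manip.get_image('scene');W=cloud("scene",d)
for r in manip.regions_of("bushing","scene")[:2]: print(r["score"],r["extent"],np.nanpercentile(W[r["mask"]],[2,50,98],axis=0).round(0).tolist())
a=cv2.resize(im[130:330,250:450],None,fx=2,fy=2,interpolation=cv2.INTER_CUBIC);b=cv2.resize(cv2.imread('pics/w9.png'),(400,300))
c=np.zeros((400,800,3),np.uint8);c[:,:400]=a;c[:300,400:]=b;cv2.imwrite('pics/c9.png',c)
W=np.load("wrist.npz")["W"]; s=manip.read_state(); p0=np.array(s["position"]); R=Ro.from_quat(s["tool_rot"]).as_matrix()
L=(W-p0)@R; L[...,2]*=-1
for x in range(20,120,10):
    m=(abs(L[...,0]-x)<4)&(abs(L[...,1])<40)&(L[...,2]>0)&(L[...,2]<40)
    print(x,np.percentile(L[...,2][m],[50,92]).round(1) if m.sum()>5 else None)
E
```

```text
17.7167 [541.4  16.4 146.7] yaw [57.2  3.6 -0. ] [ 0.50915113  0.31055677 -2.97975079] cam [616.3  19.7 288.4] [-0.295 -0.019 -0.955] 358.3419256105799
bushing 0.6 [285.  54.  94. 107.] 7291 ray [630.2  20.5 170. ] depth [630.9  20.5 167.5] [28. 30.]
0.72 [311.1, 194.1, 113.0, 44.8] [[418.0, -10.0, -1.0], [542.0, 3.0, 155.0], [646.0, 189.0, 166.0]]
0.59 [356.1, 208.8, 21.5, 24.2] [[620.0, 2.0, 127.0], [637.0, 15.0, 164.0], [652.0, 37.0, 169.0]]
20 [17.4 18.4]
30 [17.3 18.4]
40 [17.3 18.3]
50 [17.1 18.1]
60 [17.1 18.2]
70 [17.1 18.1]
80 [20.2 21.5]
90 [20.5 21.6]
100 [19.9 21.3]
110 None
```

View pics/c9.png

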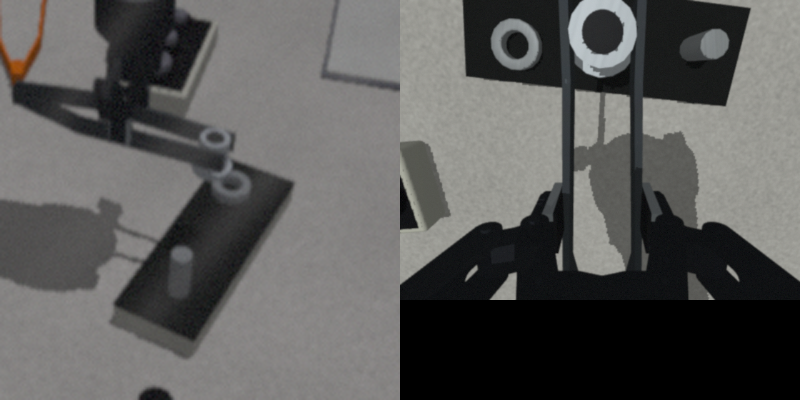

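The picture shows the bushing upright in the level tongs, about 98 mm above the shelf, with the collar and pin unmoved. I'm handing in.

```bash
python3 -c "
from station import manip
print(manip.sign_off())"
```

```text
the job is handed in; nothing more can be done
None
```

I pressed the large key and then the middle key until each hit its stop, then let it up. I then picked up the tongs and handed in holding the bushing upright in them, about 98 mm above the shelf. At full depth the large key read about 48 N through the fingertips; the 40 N limit names only the arm and gripper body.

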